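# Seat the power sensor and hold the recessed zero button

## Robot

A 6-joint arm with a two-finger parallel gripper is mounted at the origin on a cart in front of the work surface, level with it; the furniture and walls round the work are solid. World frame = base frame: x ahead of the robot, y to its left, z up, the work surface at z = 0. Lengths are in mm, angles in degrees, forces in N, time in s.
With the tool pointing down it reaches from about 300 to 850 mm from the base axis. Payload 4.2 kg.
Tool frame: the origin (TCP) lies midway between the tips of the shut fingers; the grasp point (between the pads) lies 19 mm behind it (env.grip_point_offset is the distance from the TCP to the grasp point, in mm); z points along the fingers, x is the direction in which the jaws open and shut, and the axes are right-handed (so a half turn about z gives the same grasp; the last joint's range is limited). The gripper opens to 91 mm and grips with 3 to 60 N. Pads are 32 mm wide; open, the fingers measure 118 mm over their backs; the gripper's body (76 mm by 178 mm) begins 60 mm behind the grasp point.
Start: joints at [-65.088, 18.312, 89.639, -0, 72.044, -1.146], TCP at [252.594, -516.568, 182.176] pointing down, gripper open.
Joint ranges: [-177.97, 177.97], [-48.28, 115.42], [12.27, 149.76], [-77.06, 257.06], [2.81, 150.46], [-146.56, 146.56]. Speed limits (degrees/s): [147.25, 147.25, 180, 180, 180, 180].

## Interface

Orientations are given as [roll, pitch, yaw] about the fixed x, y, z axes, in that order (R = Rz(yaw) Ry(pitch) Rx(roll)).
In Python, from workcell import env gives the robot as it stands.
- The arm moves only by the shell command python3 -m pendant 'ROWS' [FORCE]. ROWS is JSON, a list of rows, each an object with "xyz": the shift along the tool's x, y, z in m, a list of three; "roll": the turn about the tool's z in degrees; "jaw": the closure, from 0 (fully open) to 1 (shut). A call has exactly 8 rows; each row is the pose to reach, as a shift and turn from the pose commanded when the call began, along the tool's axes at that moment; what a row does not reach only later rows make up. A row lasts 1/8 s, in which the tool goes at most 62.5 mm and 10.7 degrees, less where a joint would pass 70% of its speed; a pose out of reach is approached as far as the arm can. A call with a gripper value outside its range is refused whole. The fingers move at their own pace and stop on an object; FORCE is the grip in N (left out, the last holds). Time passes only in rows, so rows that repeat a pose let the fingers close, or fill a call up. It gives the time, the measured TCP pose, the force and the opening at its end, in the units of the state.
- env.state(): the state, without advancing time (a new reading comes with each control period).
- env.grab_frame(name): name is "scene" or "top" or "wrist"; returns (picture, depth): 384x512x3 uint8, blue, green, red; 384x512 float32, mm along the optical axis (not along the pixel's ray), 0 where there is no reading.
- env.camera_params(name): a dict with "camera_matrix" (3x3 intrinsics, pixels), "cam_to_world" (4x4, takes a point from camera to world coordinates); the wrist camera has in their place "hand_eye" (4x4, takes a point from camera to tool coordinates, whose origin is the TCP and whose axes are the tool frame's). Camera axes: x right, y up, looking along -z (the intrinsics and any distortion apply to the point x, -y, -z); pixel columns grow to the right and rows downward; lengths in mm; the calibration is good to about 2 mm. A picture is of the moment at which its call begins: read the wrist's pose just before it. camera_params takes no time and is no camera call.
- env.job_done(): hands the job in, once; it reports no verdict.
The state is a dict: "time_s": time; "qpos": joint angles; "qvel": joint speeds; "effort": joint torques, N m; "ee_pos": TCP position; "ee_rot": TCP orientation; "force": force on the tool from outside, world axes, zero at the start; "torque": the same for the moment, N m; "gripper_width": finger opening in mm.
Only numpy, scipy, OpenCV 4.12 (cv2) and the standard library are available. Lean on these libraries where they do the work, as an engineer would, in place of code of your own. Each camera call takes 0.05 s, during which the arm holds its last target. There are 200 camera calls.

## Task

Zero the optical power sensor: stand it flat, face up and centred on the small raised round seat of the zeroing station and let go of it. Then take the stylus out of its stand, reach it upright through the round hole in the station's top and hold the recessed button all the way down without forcing it, finishing with the stylus still gripped and the button still held down. Leave the other things on the table where they are.

Things in the scene. Friction and masses are not known exactly. Their poses are not given: they have to be found in the camera images.
- sensor_mid (a point): Centre (half-way up) of the optical power sensor: loose black round disc, 44 mm diameter, 16 mm high, 120 g, lying face up on the table with its shallow round window on top; z axis up through the face. Grasp across its rim.
- seat_top (a point): Centre of the flat top of the station's seat: steel mushroom-shaped pedestal, top 30 mm diameter, standing 30 mm above the station's top and 80 mm above the table (the sensor overhangs it by 7 mm all round; its stem is 22 mm and its foot 38 mm in diameter). z axis up; x and y axes are those of the station.
- station: The zeroing station: fixed flat-topped grey metal enclosure, 90 mm (x) by 150 mm (y) and 50 mm high, at a random place and yaw (up to about 35 degrees). Origin at the centre of its underside, z up. The seat is 40 mm from its middle toward its +y end, the button hole 45 mm from its middle toward its -y end.
- hole_mouth (a point): Centre of the round button hole in the station's top face, at the level of that face (50 mm above the table), 85 mm from the seat's axis. The hole is a vertical well of 14 mm diameter; the top of the button lies 20 mm below the mouth when released, 25 mm when fully down. z axis up.
- reset_button (a joint): The recessed grey button, 11 mm diameter, at the bottom of the well: its travel in m, 0 released, 0.005 fully down, pressed straight down. A spring pushes it back with 2 N at first and 6 N when fully down; it does not latch.
- stylus_mid (a point): Middle of the stylus's round aluminium handle, 16 mm diameter, 65 mm long; under it is a steel tip rod, 6 mm diameter, 55 mm long (whole: 120 mm, 50 g, loose). It starts upright, tip down, in its stand, the handle's lower end resting on the stand's top; this point is then 92.5 mm above the table. z axis from tip to handle. Lift straight up by over 60 mm to clear the stand.
- stylus_tip (a point): The end of the stylus's tip rod, 87.5 mm below the middle of the handle along the stylus; z axis along the stylus, from tip to handle.
- stand: The stylus's stand: fixed upright black block 46 mm square and 60 mm high on a thin 62 mm square foot, with one vertical 11 mm hole in its middle. Origin at the centre of its underside. Its place and the sensor's may be swapped.
- lens_cap: Bystander: flat black plastic lens cap, 58 mm diameter and 9 mm high (wider and thinner than the sensor). Origin at the centre of its underside.
- post_75: Bystander: bare steel post standing upright on the table, 13 mm diameter, 75 mm high. Origin at the centre of its underside.
- hex_key: Bystander: L-shaped black hex key lying flat, 31 x 88 x 5 mm. Origin at the centre of its underside.
- battery: Bystander: 9 V block battery standing upright, 18 x 27 x 47 mm. Origin at the centre of its underside.
There are look-alikes about, which are no part of the job. What is shaped like the part that bears sensor_mid but blue or yellow is not meant.

How it is judged:
By the outcome, as a careful person would: the job done as asked, in the order asked, and still so for the second after the job is handed in, while the arm keeps its last pose, push and grip.
It also fails if it takes over 72 s, if anything falls off the work surface, if the arm or the gripper's body presses on something with over 40 N, if the wrist force passes 120 N, or if a joint passes its speed limit or range.

## Working session

There is one attempt and no reset: what is moved stays moved. The work goes in short steps, Python scripts to look and compute and a shell command to move; the robot and the scene stay as the last step left them, time stands still between calls to the robot, and variables do not carry over. Pictures are saved under pics/ and viewed, about 8 in all and at most 12, crops included, and the job is handed in when it is done.

```bash
mkdir -p pics
cat > h.py <<'E'
import numpy as np, cv2
from workcell import env
from scipy.spatial.transform import Rotation as R
def T_tool():
    s=env.state(); T=np.eye(4); T[:3,:3]=R.from_euler('xyz',s['ee_rot'],degrees=True).as_matrix(); T[:3,3]=s['ee_pos']; return T
def grab(name):
    P=env.camera_params(name)
    M=T_tool()@np.array(P['hand_eye']) if name=='wrist' else np.array(P['cam_to_world'])
    im,d=env.grab_frame(name); return im,d,np.array(P['camera_matrix']),M,P
def cloud(d,K,M):
    v,u=np.mgrid[:d.shape[0],:d.shape[1]]
    x=(u-K[0,2])/K[0,0]*d; y=(v-K[1,2])/K[1,1]*d
    p=np.stack([x,-y,-d,np.ones_like(d)],-1)@M.T
    p=p[...,:3]; p[d<=0]=np.nan; return p
E
python3 - <<'E'
from h import *
print(env.state())
for n in ['top','scene']:
    im,d,K,M,P=grab(n); np.savez(''+n,im=im,d=d,K=K,M=M); cv2.imwrite(f'pics/{n}0.png',im)
    print(n,K,M.round(3),[k for k in P],P.get('distortion'))
a=[cv2.imread(f'pics/{n}0.png') for n in ['top','scene']]
cv2.imwrite('pics/a.png',cv2.resize(np.vstack(a),(800*512//512*1,1200))[:600]);
E
```

```text
{'time_s': 0.0, 'qpos': array([-6.50868478e+01,  1.83486351e+01,  8.97060305e+01, -2.64129029e-03,
        7.20439967e+01, -1.14496362e+00]), 'qvel': array([0.03381661, 0.0575127 , 0.01039743, 0.006476  , 0.07127993,
       0.05379907]), 'effort': array([-1.22617672e-03, -4.12464094e+01, -2.31970221e+01,  7.25454488e-02,
        4.58428706e-02, -1.29354348e-04]), 'ee_pos': array([ 252.34506571, -516.04247128,  181.35301106]), 'ee_rot': array([ 1.79999461e+02,  9.86928326e-02, -6.39410683e+01]), 'force': array([0.14679499, 0.48559785, 0.12988657]), 'torque': array([ 0.03570985, -0.04219887,  0.01298928]), 'gripper_width': 91.45520457507794}
top [[476.31319482   0.         255.20881495]
 [  0.         476.31319482 186.77437227]
 [  0.           0.           1.        ]] [[-1.000000e-03  9.900000e-01 -1.410000e-01  3.720040e+02]
 [-1.000000e+00 -1.000000e-03 -1.000000e-03 -5.420600e+01]
 [-1.000000e-03  1.410000e-01  9.900000e-01  1.172866e+03]
 [ 0.000000e+00  0.000000e+00  0.000000e+00  1.000000e+00]] ['camera_matrix', 'cam_to_world'] None
scene [[493.95108664   0.         253.91098484]
 [  0.         493.95108664 183.01061764]
 [  0.           0.           1.        ]] [[-7.96000e-01  2.63000e-01 -5.45000e-01 -2.47310e+02]
 [-6.05000e-01 -3.27000e-01  7.26000e-01  9.67372e+02]
 [ 1.30000e-02  9.08000e-01  4.19000e-01  6.47925e+02]
 [ 0.00000e+00  0.00000e+00  0.00000e+00  1.00000e+00]] ['camera_matrix', 'cam_to_world'] None
```

View pics/a.png

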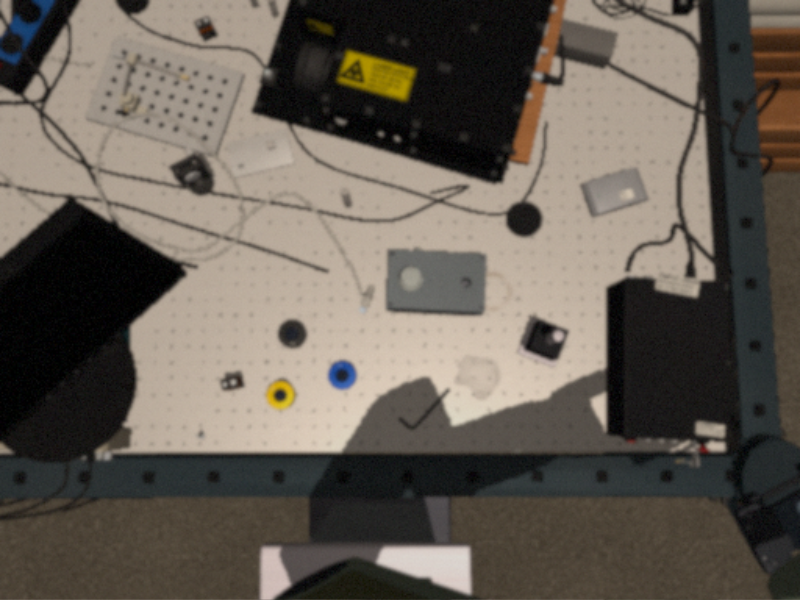

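View pics/scene0.png

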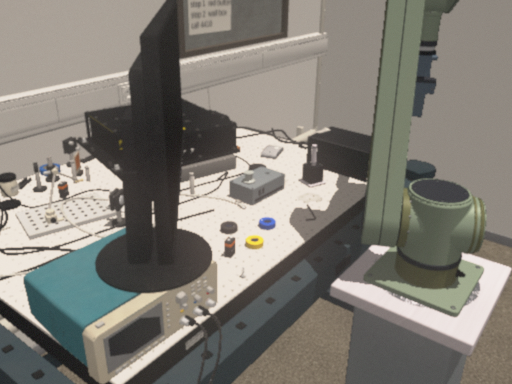

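Top view (displayed at 1.56x): station at (436,281), with the seat at (411,279) and the hole at (466,282). The stand with the stylus is at (543,340). There are four disc candidates: black (292,333), black and larger (523,219), blue (342,375) and yellow (280,394). The black one at (292,333) should be the sensor and the larger one the lens cap. I'll check sizes and heights from depth, with an enlarged crop.

Run:
```python
from h import *
z=np.load('top.npz'); im,d,K,M=[z[k] for k in ['im','d','K','M']]
p=cloud(d,K,M); s=1/1.5625
def reg(n,u,v,r,lo,hi,img=None):
    u,v,r=u*s,v*s,r*s; u0,u1,v0,v1=map(int,(u-r,u+r,v-r,v+r))
    q=p[v0:v1,u0:u1].reshape(-1,3); q=q[(q[:,2]>lo)&(q[:,2]<hi)]
    (c,sz,a)=cv2.minAreaRect(q[:,:2].astype(np.float32)); print(n,len(q),'med',np.median(q,0).round(1),'rect',np.round(c,1),np.round(sz,1),round(a,1))
reg('table',600,400,10,-50,50); reg('table2',350,300,12,-50,50)
reg('disc',292,333,25,8,40); reg('cap',523,219,25,4,40)
reg('blue',342,375,22,8,40); reg('yel',280,394,22,8,40)
reg('station',436,281,70,40,60); reg('seat',411,279,22,70,100)
reg('stand',543,340,32,50,70); reg('stylus',552,338,28,90,150)
reg('post',346,197,20,30,100); reg('batt',232,381,18,20,80); reg('hex',425,410,35,2.5,20)
a=im[130:280,150:390]; cv2.imwrite('pics/c.png',cv2.resize(a,None,fx=3.3,fy=3.3,interpolation=cv2.INTER_CUBIC))
```

```text
table 167 med [ 370.7 -364.1   -0. ] rect [ 370.7 -361.9] [26.8 29.8] 88.0
table2 223 med [ 5.285e+02  2.730e+01 -2.000e-01] rect [528.6  27.2] [36.4 36.9] 89.4
disc 260 med [472.6 114.3  14. ] rect [472.4 114.5] [43.1 42.6] 13.6
cap 440 med [ 658.8 -253.1    8. ] rect [ 659.  -249.3] [76.2 77.3] 3.8
blue 259 med [407.   35.2  14.1] rect [408.2  36.2] [41.6 41.1] 89.7
yel 265 med [378.3 130.7  14. ] rect [378.3 130. ] [43.3 41.4] 3.0
station 2207 med [ 548.2 -114.2   49.4] rect [ 550.7 -110.5] [150.1  90.8] 87.0
seat 126 med [552.7 -70.9  79.2] rect [552.5 -69.9] [27.8 28.9] 30.4
stand 329 med [ 456.4 -273.    59.1] rect [ 460.3 -277.7] [46.  46.9] 67.8
stylus 63 med [ 459.7 -275.2  123.5] rect [ 459.8 -276.9] [14.5 15.3] 87.8
post 47 med [681.7  28.6  69.6] rect [683.5  29.8] [12.8 11.3] 83.1
batt 102 med [395.8 199.8  42.9] rect [395.8 202.6] [17.3 26.9] 13.0
hex 247 med [351.7 -93.2   3.5] rect [356.8 -91.1] [107.3 105.5] 90.0
```

View pics/c.png

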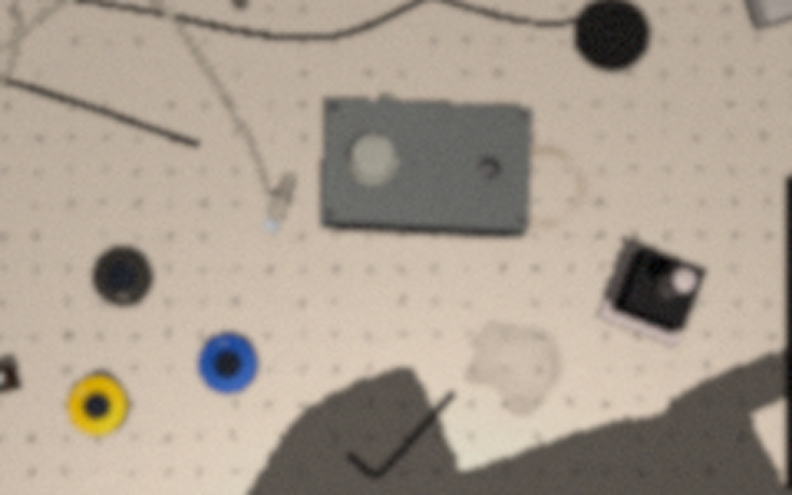

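The crop confirms it. The sensor is the black 43 mm disc at (122,275), 14–16 mm high. The large thin disc at (612,33) is the lens cap, and the blue and yellow discs are decoys. Next I check the tall obstacles before moving.

Run:
```python
from h import *
for n in ['top','scene']:
    z=np.load(n+'.npz'); p=cloud(z['d'],z['K'],z['M']).reshape(-1,3)
    q=p[(p[:,0]>200)&(p[:,0]<900)&(p[:,1]>-500)&(p[:,1]<450)]
    for lo,hi in [(30,100),(100,200),(200,600)]:
        g=np.full((10,14),'.')
        for i in range(14):
            for j in range(10):
                m=(q[:,0]//70==3+i)&((q[:,1]+500)//100==j)
                if ((q[m,2]>lo)&(q[m,2]<hi)).sum()>3: g[j,i]='#'
        print(n,lo,hi,'rows y=-500..400 cols x=210+70i'); print('\n'.join(''.join(r) for r in g))
P=env.camera_params('wrist'); print(np.round(P['hand_eye'],2),P['camera_matrix'])
```

```text
top 30 100 rows y=-500..400 cols x=210+70i
#######.......
.#####...#....
...#...###....
....##.#......
....##.##.....
.....#####....
..#...#.##....
..#..#####....
.#.#.#####....
.#....##......
top 100 200 rows y=-500..400 cols x=210+70i
.####.........
.####.........
...#...###....
.......###....
.......###....
........##....
..............
.........#....
.###.....#....
.##...........
top 200 600 rows y=-500..400 cols x=210+70i
#.............
#.............
..............
#.............
..............
..............
..............
...##.........
.###..........
.#............
scene 30 100 rows y=-500..400 cols x=210+70i
.....#........
.#####........
...#...#......
....##.#......
....##.##.....
......#.......
..#.....##....
..#...####....
.#....####....
##....##......
scene 100 200 rows y=-500..400 cols x=210+70i
.####.........
.####.........
...#...###....
.......###....
.......##.....
..............
..............
..............
.####....#....
.####.........
scene 200 600 rows y=-500..400 cols x=210+70i
#.............
..............
..............
..............
..............
..............
..............
...##.........
.###..........
.###..........
[[   1.      0.      0.      0.91]
 [   0.     -0.97   -0.25  -70.33]
 [  -0.      0.25   -0.97 -203.07]
 [   0.      0.      0.      1.  ]] [[266.08553114   0.         260.72188086]
 [  0.         266.08553114 191.20829266]
 [  0.           0.           1.        ]]
```

Run:
```python
from h import *
for n in ['top','scene']:
    z=np.load(n+'.npz'); p=cloud(z['d'],z['K'],z['M']).reshape(-1,3)
    q=p[(p[:,0]>250)&(p[:,0]<750)&(p[:,1]>60)&(p[:,1]<450)&(p[:,2]>60)]
    r=np.hypot(q[:,0]-472,q[:,1]-114); i=np.argsort(r)[:200:25]
    print(n,np.c_[q[i],r[i]].round())
    for lo in range(60,600,90):
        m=q[(q[:,2]>lo)&(q[:,2]<lo+90)]
        if len(m)>5: print(lo,len(m),'x',np.percentile(m[:,0],[2,98]).round(),'y',np.percentile(m[:,1],[2,50]).round())
```

```text
top [[525. 210. 274. 109.]
 [525. 211. 315. 110.]
 [523. 213. 430. 111.]
 [521. 213. 273. 111.]
 [526. 211. 519. 111.]
 [526. 211. 438. 111.]
 [528. 210. 291. 111.]
 [522. 214. 500. 111.]]
60 3718 x [292. 730.] y [256. 374.]
240 2001 x [336. 527.] y [212. 310.]
330 2640 x [370. 528.] y [212. 289.]
420 2701 x [410. 532.] y [211. 266.]
510 2520 x [449. 535.] y [212. 248.]
scene [[522. 213. 274. 111.]
 [513. 222. 269. 116.]
 [511. 226. 504. 119.]
 [507. 231. 330. 122.]
 [502. 236. 282. 126.]
 [512. 238. 565. 130.]
 [493. 246. 403. 134.]
 [488. 252. 476. 138.]]
60 2736 x [285. 722.] y [267. 397.]
150 126 x [381. 417.] y [411. 433.]
240 344 x [305. 515.] y [222. 363.]
330 468 x [305. 513.] y [224. 366.]
420 497 x [305. 514.] y [223. 360.]
510 537 x [306. 514.] y [227. 364.]
```

```bash
python3 -m pendant '[{"xyz":[0,0,-0.02],"roll":-8,"jaw":0},{"xyz":[0,0,-0.04],"roll":-16,"jaw":0},{"xyz":[0,0,-0.06],"roll":-24,"jaw":0},{"xyz":[0,0,-0.08],"roll":-32,"jaw":0},{"xyz":[0,0,-0.09],"roll":-40,"jaw":0},{"xyz":[0,0,-0.1],"roll":-48,"jaw":0},{"xyz":[0,0,-0.1],"roll":-56,"jaw":0},{"xyz":[0,0,-0.1],"roll":-64,"jaw":0}]'
```

```text
time_s: 1.1
ee_pos: [252.5, -516.4, 281.8]
ee_rot: [-180.0, 0.0, 0.3]
force: [-0.2, 0.3, -0.4]
gripper_width: 91.1
```

```bash
python3 -m pendant '[{"xyz":[0.018,-0.052,0],"roll":0,"jaw":0},{"xyz":[0.036,-0.104,0],"roll":0,"jaw":0},{"xyz":[0.055,-0.156,0],"roll":0,"jaw":0},{"xyz":[0.073,-0.208,0],"roll":0,"jaw":0},{"xyz":[0.091,-0.26,0],"roll":0,"jaw":0},{"xyz":[0.11,-0.312,0],"roll":0,"jaw":0},{"xyz":[0.128,-0.364,0],"roll":0,"jaw":0},{"xyz":[0.145,-0.416,0],"roll":0,"jaw":0}]'
python3 -m pendant '[{"xyz":[0.018,-0.05,0.02],"roll":0,"jaw":0},{"xyz":[0.036,-0.1,0.04],"roll":0,"jaw":0},{"xyz":[0.055,-0.15,0.07],"roll":0,"jaw":0},{"xyz":[0.065,-0.19,0.1],"roll":0,"jaw":0},{"xyz":[0.075,-0.214,0.13],"roll":0,"jaw":0},{"xyz":[0.075,-0.214,0.16],"roll":0,"jaw":0},{"xyz":[0.075,-0.214,0.18],"roll":0,"jaw":0},{"xyz":[0.075,-0.214,0.18],"roll":0,"jaw":0}]'
cat > w.py <<'E'
from h import *
import sys
im,d,K,M,P=grab('wrist'); cv2.imwrite('pics/'+sys.argv[1]+'.png',im); np.savez('w',im=im,d=d,K=K,M=M)
s=env.state(); print(s['ee_pos'].round(1),s['ee_rot'].round(2),s['force'].round(1))
p=cloud(d,K,M).reshape(-1,3)
for a in sys.argv[2:]:
    x,y,r,lo,hi=map(float,a.split(','))
    q=p[(np.hypot(p[:,0]-x,p[:,1]-y)<r)&(p[:,2]>lo)&(p[:,2]<hi)]
    if len(q)<5: print(a,len(q)); continue
    c,sz,an=cv2.minAreaRect(q[:,:2].astype(np.float32)); print(a,len(q),'med',np.median(q,0).round(1),'rect',np.round(c,1),np.round(sz,1),round(an,1),'circ',np.round(cv2.minEnclosingCircle(q[:,:2].astype(np.float32))[0],1))
E
python3 w.py w1 472,114,40,9,40 472,114,40,-20,5
```

```text
time_s: 2.1
ee_pos: [397.3, -98.7, 282.0]
ee_rot: [180.0, -0.0, 0.0]
force: [1.2, -0.7, 0.1]
gripper_width: 91.1
time_s: 3.1
ee_pos: [470.4, 113.4, 100.6]
ee_rot: [179.9, 0.2, 0.1]
force: [-0.9, 0.7, 0.6]
gripper_width: 91.2
[471.6 113.6 101.8] [1.7998e+02 8.0000e-02 6.0000e-02] [ 0.8 -0.4  0.4]
472,114,40,9,40 1202 med [471.  115.3  15.4] rect [471.6 115. ] [43.4 43.2] 45.3 circ [471.4 114.6]
472,114,40,-20,5 2370 med [472.3 118.8   0.6] rect [472.2 113.8] [79.1 79.5] 89.8 circ [472. 114.]
```

View pics/w1.png

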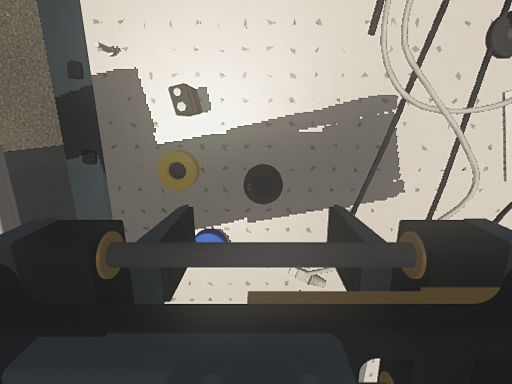

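The wrist view shows the black sensor at (263,184), between the open fingers in plan at world (471.5, 115). Nothing is in the fingers' way. Descending.

```bash
python3 -m pendant '[{"xyz":[0,-0.001,0.02],"roll":0,"jaw":0},{"xyz":[0,-0.001,0.04],"roll":0,"jaw":0},{"xyz":[0,-0.001,0.06],"roll":0,"jaw":0},{"xyz":[0,-0.001,0.075],"roll":0,"jaw":0},{"xyz":[0,-0.001,0.085],"roll":0,"jaw":0},{"xyz":[0,-0.001,0.092],"roll":0,"jaw":0},{"xyz":[0,-0.001,0.097],"roll":0,"jaw":0},{"xyz":[0,-0.001,0.097],"roll":0,"jaw":0}]'
python3 -m pendant '[{"xyz":[0,0,0],"roll":0,"jaw":0.2},{"xyz":[0,0,0],"roll":0,"jaw":0.3},{"xyz":[0,0,0],"roll":0,"jaw":0.4},{"xyz":[0,0,0],"roll":0,"jaw":0.5},{"xyz":[0,0,0],"roll":0,"jaw":0.6},{"xyz":[0,0,0],"roll":0,"jaw":0.7},{"xyz":[0,0,0],"roll":0,"jaw":0.7},{"xyz":[0,0,0],"roll":0,"jaw":0.7}]' 20
```

```text
time_s: 4.15
ee_pos: [472.0, 114.6, 5.1]
ee_rot: [180.0, 0.0, 0.1]
force: [0.2, 0.5, -0.4]
gripper_width: 91.6
time_s: 5.15
ee_pos: [471.9, 114.6, 5.1]
ee_rot: [180.0, -0.0, 0.1]
force: [0.4, -0.2, 0.1]
gripper_width: 27.0
```

```bash
python3 w.py w2 472,114,60,9,25
```

```text
[471.9 114.6   5.1] [1.7999e+02 0.0000e+00 6.0000e-02] [-0.3 -0.  -0.7]
472,114,60,9,25 2120 med [471.7 116.8  15.4] rect [473.2 115. ] [39.4 44. ] 10.6 circ [471.4 114.6]
```

View pics/w2.png

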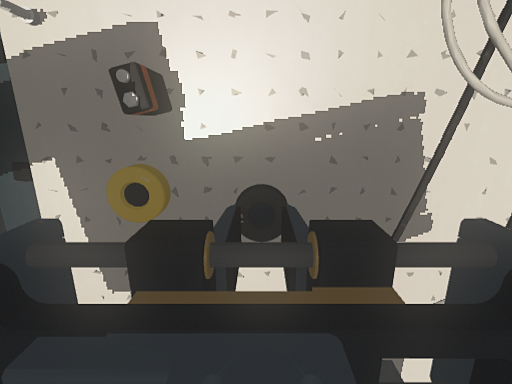

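The depth still puts the disc at the TCP, and the fingertips appear to touch its edges at (237,215) and (288,215), but the reported opening is only 27 mm. A small lift will tell.

```bash
python3 -m pendant '[{"xyz":[0,0,-0.005],"roll":0,"jaw":0.8},{"xyz":[0,0,-0.01],"roll":0,"jaw":0.8},{"xyz":[0,0,-0.015],"roll":0,"jaw":0.8},{"xyz":[0,0,-0.02],"roll":0,"jaw":0.8},{"xyz":[0,0,-0.025],"roll":0,"jaw":0.8},{"xyz":[0,0,-0.03],"roll":0,"jaw":0.8},{"xyz":[0,0,-0.03],"roll":0,"jaw":0.8},{"xyz":[0,0,-0.03],"roll":0,"jaw":0.8}]' 20
python3 w.py w3 472,114,60,9,25 472,114,30,36,55
python3 - <<'E'
from h import *
im=cv2.imread('pics/w3.png'); cv2.imwrite('pics/w3c.png',cv2.resize(im[150:310,160:360],None,fx=3.5,fy=3.5,interpolation=cv2.INTER_CUBIC))
E
```

```text
time_s: 6.2
ee_pos: [471.8, 114.6, 35.1]
ee_rot: [180.0, 0.0, 0.1]
force: [0.1, -0.1, -0.6]
gripper_width: 18.3
[471.8 114.6  35. ] [1.7999e+02 2.0000e-02 6.0000e-02] [-0.3 -1.3 -0.4]
472,114,60,9,25 1664 med [471.6 117.9  15.4] rect [470.4 115.4] [44.2 41. ] 59.0 circ [471.6 114.5]
472,114,30,36,55 0
```

View pics/w3c.png

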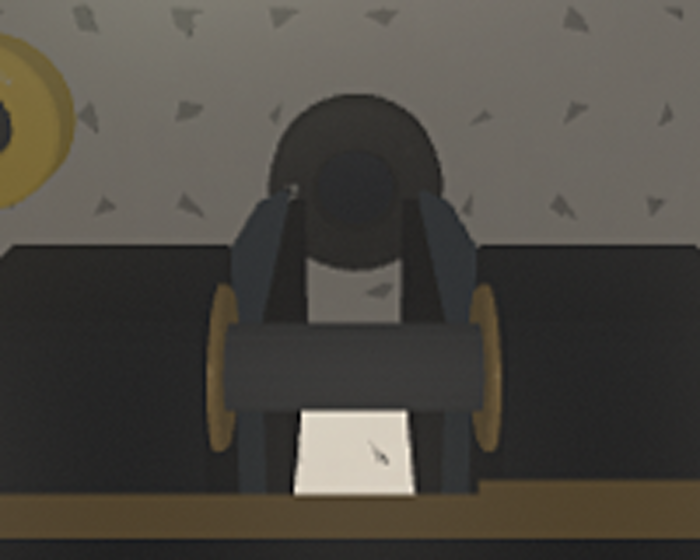

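The lift failed: the disc stayed on the table at (471.6, 114.5) and the fingers closed above it. I'll measure where the fingertips really are in the tool frame.

Run:
```python
from h import *
z=np.load('w.npz'); p=cloud(z['d'],z['K'],z['M']); T=T_tool()
t=(p-T[:3,3])@T[:3,:3]
for v in range(194,262,4):
    print(v,[tuple(int(k) if k==k else -999 for k in t[v,u]) for u in range(226,300,6)])
```

```text
194 [(-32, -4, 35), (-26, -5, 34), (-20, -9, 20), (-14, -9, 18), (-9, -9, 19), (-4, -8, 22), (0, -8, 22), (5, -9, 19), (11, -9, 18), (16, -8, 20), (22, -5, 33), (28, -5, 34), (34, -5, 34)]
198 [(-32, -1, 34), (-26, -1, 33), (-20, -5, 21), (-14, -5, 18), (-9, -5, 18), (-4, -5, 20), (0, -4, 22), (6, -4, 21), (11, -5, 18), (16, -5, 19), (23, -1, 34), (28, -1, 33), (34, -1, 33)]
202 [(-32, 2, 34), (-27, 2, 34), (-20, -2, 18), (-15, -1, 20), (-9, -1, 22), (-4, -1, 20), (0, 0, 23), (6, -1, 21), (11, -1, 19), (16, -1, 20), (23, 2, 34), (28, 2, 34), (34, 2, 34)]
206 [(-32, 6, 34), (-27, 6, 34), (-15, -16, -35), (-15, 1, 19), (-9, 2, 21), (-4, 2, 23), (0, 2, 22), (6, 1, 20), (11, 1, 17), (12, -16, -35), (23, 6, 34), (28, 6, 34), (34, 6, 33)]
210 [(-32, 10, 34), (-18, -15, -43), (-14, -15, -43), (-11, -14, -40), (-9, 4, 18), (-4, 6, 21), (0, 6, 23), (6, 5, 20), (11, 4, 18), (11, -15, -41), (15, -15, -43), (29, 10, 34), (34, 10, 34)]
214 [(-33, 14, 35), (-17, -16, -51), (-14, -16, -51), (-10, -14, -47), (-9, 8, 18), (-4, 9, 20), (0, 9, 21), (6, 9, 19), (11, 8, 18), (11, -14, -48), (14, -16, -53
[... 1667 characters left out ...]
 (9, -31, -125), (11, -33, -128)]
250 [(-11, -31, -128), (-9, -30, -126), (-7, -31, -127), (-5, -30, -126), (-3, -31, -127), (-1, -30, -126), (0, -30, -127), (1, -31, -127), (3, -31, -127), (5, -30, -127), (7, -30, -127), (-999, -999, -999), (11, -31, -127)]
254 [(-11, -30, -128), (-9, -29, -127), (-7, -30, -128), (-5, -29, -127), (-3, -30, -128), (-1, -29, -127), (0, -29, -127), (1, -30, -128), (3, -30, -127), (5, -30, -128), (7, -30, -128), (9, -30, -128), (11, -30, -129)]
258 [(-11, -29, -128), (-9, -29, -129), (-7, -29, -129), (-5, -29, -128), (-3, -28, -128), (-1, -28, -128), (0, -29, -128), (1, -29, -129), (3, -29, -129), (5, -28, -128), (7, -28, -127), (9, -28, -127), (11, -29, -128)]
```

Run:
```python
from h import *
print('gpo',env.grip_point_offset, [a for a in dir(env) if a[0]!='_'])
im,d,K,M,P=grab('wrist'); p=cloud(d,K,M); T=T_tool(); t=(p-T[:3,3])@T[:3,:3]
m=(abs(t[...,0])<40)&(t[...,1]<20)&(t[...,1]>-25)&(t[...,2]>-100)&(t[...,2]<12)
q=t[m]; print(len(q)); print(np.histogram(q[:,2],bins=range(-100,16,5)))
for lo in range(-50,10,5):
    k=q[(q[:,2]>=lo)&(q[:,2]<lo+5)]
    if len(k): print(lo,len(k),k.min(0).round(),k.max(0).round())
```

```text
gpo 18.8 ['Unreachable', 'camera_params', 'grab_frame', 'grip_point_offset', 'job_done', 'state']
1969
(array([ 66,  51, 462, 169, 157, 197, 151, 139, 144, 107, 107, 110,  57,
        52,   0,   0,   0,   0,   0,   0,   0,   0,   0]), array([-100,  -95,  -90,  -85,  -80,  -75,  -70,  -65,  -60,  -55,  -50,
        -45,  -40,  -35,  -30,  -25,  -20,  -15,  -10,   -5,    0,    5,
         10,   15]))
-50 107 [-19. -17. -50.] [ 18.   4. -45.]
-45 110 [-19. -17. -45.] [ 18.  -3. -40.]
-40 57 [-18. -17. -40.] [ 17.   9. -35.]
-35 52 [-15. -16. -35.] [ 15.  10. -31.]
```

By depth, the fingertips end about 32 mm behind the nominal TCP: inner faces at ±9 mm, which matches the 18 mm reading. That explains the miss. I'll open and check the same with the jaws open, then go down accordingly.

```bash
python3 -m pendant '[{"xyz":[0,0,0],"roll":0,"jaw":0.3},{"xyz":[0,0,0],"roll":0,"jaw":0.3},{"xyz":[0,0,0],"roll":0,"jaw":0.3},{"xyz":[0,0,0],"roll":0,"jaw":0.3},{"xyz":[0,0,0],"roll":0,"jaw":0.3},{"xyz":[0,0,0.005],"roll":0,"jaw":0.3},{"xyz":[0,0,0.01],"roll":0,"jaw":0.3},{"xyz":[0,0,0.01],"roll":0,"jaw":0.3}]' 20
cat > tip.py <<'E'
from h import *
im,d,K,M,P=grab('wrist'); p=cloud(d,K,M); T=T_tool(); t=(p-T[:3,3])@T[:3,:3]
m=(abs(t[...,0])<60)&(t[...,1]<20)&(t[...,1]>-25)&(t[...,2]>-100)&(p[...,2]>18)
q=t[m]
for sx in (-1,1):
    k=q[q[:,0]*sx>0]; k=k[k[:,2]>-60]; print('tip z',np.sort(k[:,2])[-8:].round(1),'x inner',np.percentile(abs(k[:,0]),[1,99]).round(1))
q=p.reshape(-1,3); q=q[(np.hypot(q[:,0]-472,q[:,1]-115)<32)&(q[:,2]>9)&(q[:,2]<19)]
print('disc',cv2.minEnclosingCircle(q[:,:2].astype(np.float32)), env.state()['ee_pos'])
E
python3 tip.py
```

```text
time_s: 7.3
ee_pos: [471.4, 114.5, 24.5]
ee_rot: [180.0, 0.1, 0.1]
force: [-0.2, 0.4, 0.5]
gripper_width: 64.0
tip z [-32.4 -32.2 -32.2 -32.1 -32.  -31.9 -31.5   6.6] x inner [32.5 42.2]
tip z [-32.3 -32.2 -32.1 -32.  -31.8 -31.7 -31.5   6.4] x inner [31.  40.6]
disc ((471.5873107910156, 114.66671752929688), 22.164104461669922) [471.67148554 114.57811206  24.77542233]
```

```bash
python3 -m pendant '[{"xyz":[0,0,0.01],"roll":0,"jaw":0.3},{"xyz":[0,0,0.02],"roll":0,"jaw":0.3},{"xyz":[0,0,0.03],"roll":0,"jaw":0.3},{"xyz":[0,0,0.038],"roll":0,"jaw":0.3},{"xyz":[0,0,0.044],"roll":0,"jaw":0.3},{"xyz":[0,0,0.049],"roll":0,"jaw":0.3},{"xyz":[0,0,0.052],"roll":0,"jaw":0.3},{"xyz":[0,0,0.052],"roll":0,"jaw":0.3}]' 20
python3 -m pendant '[{"xyz":[0,0,0],"roll":0,"jaw":0.45},{"xyz":[0,0,0],"roll":0,"jaw":0.5},{"xyz":[0,0,0],"roll":0,"jaw":0.6},{"xyz":[0,0,0],"roll":0,"jaw":0.7},{"xyz":[0,0,0],"roll":0,"jaw":0.7},{"xyz":[0,0,0],"roll":0,"jaw":0.7},{"xyz":[0,0,0],"roll":0,"jaw":0.7},{"xyz":[0,0,0],"roll":0,"jaw":0.7}]' 25
```

```text
time_s: 8.35
ee_pos: [471.9, 114.6, -27.0]
ee_rot: [180.0, 0.0, 0.1]
force: [-0.2, -0.3, 0.4]
gripper_width: 63.9
time_s: 9.35
ee_pos: [472.1, 114.7, -26.7]
ee_rot: [180.0, -0.0, 0.1]
force: [0.6, 0.1, 3.2]
gripper_width: 41.9
```

```bash
python3 -m pendant '[{"xyz":[0,0,-0.01],"roll":0,"jaw":0.7},{"xyz":[0,0,-0.025],"roll":0,"jaw":0.7},{"xyz":[0,0,-0.045],"roll":0,"jaw":0.7},{"xyz":[0,0,-0.065],"roll":0,"jaw":0.7},{"xyz":[0,0,-0.085],"roll":0,"jaw":0.7},{"xyz":[0,0,-0.105],"roll":0,"jaw":0.7},{"xyz":[0,0,-0.12],"roll":0,"jaw":0.7},{"xyz":[0,0,-0.12],"roll":0,"jaw":0.7}]' 25
python3 w.py w4 472,114,26,120,150
python3 -m pendant '[{"xyz":[0.01,0.023,0],"roll":0,"jaw":0.7},{"xyz":[0.022,0.05,0],"roll":0,"jaw":0.7},{"xyz":[0.035,0.08,0],"roll":0,"jaw":0.7},{"xyz":[0.05,0.115,0],"roll":0,"jaw":0.7},{"xyz":[0.063,0.145,0],"roll":0,"jaw":0.7},{"xyz":[0.073,0.167,0],"roll":0,"jaw":0.7},{"xyz":[0.081,0.185,0],"roll":0,"jaw":0.7},{"xyz":[0.081,0.185,0],"roll":0,"jaw":0.7}]' 25
python3 w.py w5 553,-70,30,110,150 551,-110,75,45,55 553,-70,16,70,90
python3 - <<'E'
from h import *
im,d,K,M,P=grab('top'); np.savez('top2',im=im,d=d,K=K,M=M)
cv2.imwrite('pics/t2.png',cv2.resize(im[130:240,200:360],None,fx=4,fy=4))
E
```

```text
time_s: 10.35
ee_pos: [472.5, 114.8, 94.2]
ee_rot: [-180.0, -0.1, 0.1]
force: [-0.1, -0.4, -2.5]
gripper_width: 41.6
[471.8 114.6  93.3] [-1.8e+02 -3.0e-02  6.0e-02] [-0.5 -0.2 -2.1]
472,114,26,120,150 2789 med [471.5 122.3 136.1] rect [471.9 122.1] [29.9 42.7] 89.5 circ [471.9 119.2]
time_s: 11.4
ee_pos: [553.1, -71.0, 92.4]
ee_rot: [-180.0, 0.1, -0.0]
force: [-0.5, -0.4, -2.0]
gripper_width: 42.4
[552.6 -70.2  92.5] [-1.7996e+02  9.0000e-02  1.0000e-02] [-0.2 -0.8 -1.2]
553,-70,30,110,150 3048 med [552.9 -62.4 134.4] rect [553.1 -68.6] [39.8 51.9] 89.8 circ [553.  -68.6]
551,-110,75,45,55 4744 med [552.8 -67.1  50.6] rect [ 550.  -105.7] [139.9  89.5] 87.4 circ [ 551.  -109.7]
553,-70,16,70,90 122 med [550.4 -58.9  80.5] rect [550.1 -59.3] [23.8  6.8] 4.6 circ [550.3 -62.2]
```

View pics/w5.png

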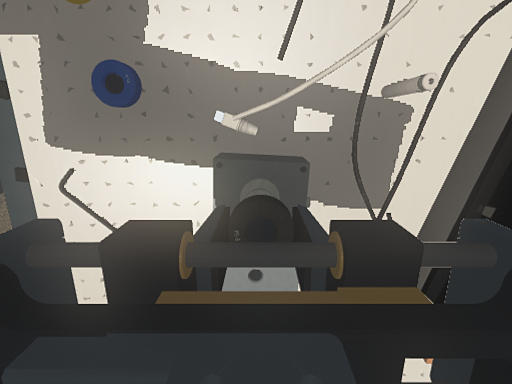

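Run:
```python
from h import *
from scipy.optimize import least_squares as LS
z=np.load('w.npz'); p=cloud(z['d'],z['K'],z['M']).reshape(-1,3)
q=p[(np.hypot(p[:,0]-552,p[:,1]+70)<20)&(p[:,2]>77)&(p[:,2]<84)]
h=cv2.convexHull(q[:,:2].astype(np.float32))[:,0]; h=h[h[:,1]>-62]
f=LS(lambda c:np.hypot(h[:,0]-c[0],h[:,1]-c[1])-15,[552,-70],loss='soft_l1'); print('seat wrist',f.x,len(h),np.abs(f.fun).max())
D=p[(np.hypot(p[:,0]-552.6,p[:,1]+70)<24)&(p[:,2]>125)&(p[:,2]<145)]
D=D[abs(D[:,2]-np.median(D[:,2]))<1.5]
A=np.c_[D[:,:2]-[552.6,-70],np.ones(len(D))]; print('disc plane',np.linalg.lstsq(A,D[:,2],rcond=None)[0])
h=cv2.convexHull(D[:,:2].astype(np.float32))[:,0]; h=h[h[:,1]>-60]
f=LS(lambda c:np.hypot(h[:,0]-c[0],h[:,1]-c[1])-22,[552,-70],loss='soft_l1'); print('disc',f.x,len(h),np.abs(f.fun).max())
z=np.load('top.npz'); p=cloud(z['d'],z['K'],z['M']).reshape(-1,3)
q=p[(np.hypot(p[:,0]-552,p[:,1]+70)<25)&(p[:,2]>74)&(p[:,2]<85)]; h=cv2.convexHull(q[:,:2].astype(np.float32))[:,0]
print('seat top', cv2.minEnclosingCircle(q[:,:2].astype(np.float32)),q[:,:2].mean(0))
q=p[(abs(p[:,0]-551)<60)&(abs(p[:,1]+110)<90)&(p[:,2]>45)&(p[:,2]<55)]; print(cv2.minAreaRect(q[:,:2].astype(np.float32)))
```

```text
seat wrist [551.05947918 -71.03230826] 12 0.5279608032685683
disc plane [-4.26342931e-03  2.97184159e-03  1.34568692e+02]
disc [552.64322722 -70.9105804 ] 16 0.23063731659811992
seat top ((553.0052490234375, -70.17086791992188), 14.93810749053955) [552.53118742 -70.19994487]
((550.7415771484375, -110.42527770996094), (150.0704345703125, 90.82418823242188), 86.97293090820312)
```

```bash
python3 -m pendant '[{"xyz":[-0.001,0,0.01],"roll":0,"jaw":0.7},{"xyz":[-0.001,0,0.019],"roll":0,"jaw":0.7},{"xyz":[-0.001,0,0.026],"roll":0,"jaw":0.7},{"xyz":[-0.001,0,0.031],"roll":0,"jaw":0.7},{"xyz":[-0.001,0,0.034],"roll":0,"jaw":0.7},{"xyz":[-0.001,0,0.036],"roll":0,"jaw":0.7},{"xyz":[-0.001,0,0.037],"roll":0,"jaw":0.7},{"xyz":[-0.001,0,0.037],"roll":0,"jaw":0.7}]' 25
python3 -m pendant '[{"xyz":[0,0,0.0005],"roll":0,"jaw":0.7},{"xyz":[0,0,0.001],"roll":0,"jaw":0.7},{"xyz":[0,0,0.0015],"roll":0,"jaw":0.7},{"xyz":[0,0,0.002],"roll":0,"jaw":0.7},{"xyz":[0,0,0.002],"roll":0,"jaw":0.7},{"xyz":[0,0,0.002],"roll":0,"jaw":0.7},{"xyz":[0,0,0.002],"roll":0,"jaw":0.7},{"xyz":[0,0,0.002],"roll":0,"jaw":0.7}]' 25; python3 w.py w6 551,-70,23,90,110
```

```text
time_s: 12.5
ee_pos: [552.2, -70.3, 56.3]
ee_rot: [180.0, -0.0, 0.1]
force: [0.5, -0.5, -1.2]
gripper_width: 41.9
time_s: 13.5
ee_pos: [552.2, -70.3, 54.2]
ee_rot: [180.0, -0.0, 0.1]
force: [0.3, 0.1, -1.4]
gripper_width: 42.3
[552.2 -70.3  54.2] [ 1.8e+02 -1.0e-02  6.0e-02] [ 0.1  0.  -2.4]
551,-70,23,90,110 2544 med [551.3 -63.9  96.1] rect [551.7 -63. ] [29.8 42.7] 90.0 circ [551.4 -68.3]
```

```bash
python3 -m pendant '[{"xyz":[0,0,0.0002],"roll":0,"jaw":0.7},{"xyz":[0,0,0.0004],"roll":0,"jaw":0.7},{"xyz":[0,0,0.0006],"roll":0,"jaw":0.7},{"xyz":[0,0,0.0008],"roll":0,"jaw":0.7},{"xyz":[0,0,0.001],"roll":0,"jaw":0.7},{"xyz":[0,0,0.001],"roll":0,"jaw":0.7},{"xyz":[0,0,0.001],"roll":0,"jaw":0.7},{"xyz":[0,0,0.001],"roll":0,"jaw":0.7}]' 25; python3 w.py w7 551,-70,23,90,110
python3 - <<'E'
from h import *
from scipy.optimize import least_squares as LS
z=np.load('w.npz'); p=cloud(z['d'],z['K'],z['M']).reshape(-1,3)
def fit(lo,hi,r,ycut,rr):
    q=p[(np.hypot(p[:,0]-552,p[:,1]+70)<rr)&(p[:,2]>lo)&(p[:,2]<hi)]
    h=cv2.convexHull(q[:,:2].astype(np.float32))[:,0]; h=h[h[:,1]>ycut]
    f=LS(lambda c:np.hypot(h[:,0]-c[0],h[:,1]-c[1])-r,[552,-70],loss='soft_l1'); print(f.x,len(h),np.abs(f.fun).max())
fit(93,99,22,-62,26); fit(76,84,15,-62,20)
E
```

```text
time_s: 14.55
ee_pos: [552.2, -70.3, 53.3]
ee_rot: [180.0, -0.0, 0.1]
force: [-1.5, 0.1, 0.5]
gripper_width: 42.5
[552.1 -70.3  53.3] [ 1.7999e+02 -0.0000e+00  6.0000e-02] [-1.  -0.5  1.7]
551,-70,23,90,110 2531 med [551.3 -64.1  95.4] rect [551.7 -62.9] [29.7 42.7] 90.0 circ [551.5 -68.1]
[550.76370615 -69.90986399] 9 4.862133410101531Traceback (most recent call last):
  File "<stdin>", line 8, in <module>
  File "<stdin>", line 6, in fit
TypeError: 'NoneType' object is not subscriptable
```

The force went from about −2 N (carrying the disc) to about +1 N, so the disc is on the seat. Releasing gently and backing off.

```bash
python3 -m pendant '[{"xyz":[0,0,0],"roll":0,"jaw":0.5},{"xyz":[0,0,0],"roll":0,"jaw":0.45},{"xyz":[0,0,0],"roll":0,"jaw":0.4},{"xyz":[0,0,0],"roll":0,"jaw":0.3},{"xyz":[0,0,0],"roll":0,"jaw":0.3},{"xyz":[0,0,0],"roll":0,"jaw":0.3},{"xyz":[0,0,-0.005],"roll":0,"jaw":0.3},{"xyz":[0,0,-0.01],"roll":0,"jaw":0.3}]' 10
python3 -m pendant '[{"xyz":[0,0,-0.02],"roll":0,"jaw":0.3},{"xyz":[0,0,-0.05],"roll":0,"jaw":0.3},{"xyz":[0,0,-0.09],"roll":0,"jaw":0.3},{"xyz":[0,0,-0.13],"roll":0,"jaw":0.3},{"xyz":[0,0.03,-0.14],"roll":0,"jaw":0.3},{"xyz":[0,0.07,-0.14],"roll":0,"jaw":0.3},{"xyz":[0,0.1,-0.14],"roll":0,"jaw":0.3},{"xyz":[0,0.1,-0.14],"roll":0,"jaw":0.3}]' 10
python3 w.py w8 552,-70,26,91,105 551,-110,90,45,55 552,-70,26,105,130
python3 - <<'E'
from h import *
im,d,K,M,P=grab('top'); np.savez('top3',im=im,d=d,K=K,M=M); p=cloud(d,K,M).reshape(-1,3)
q=p[(np.hypot(p[:,0]-552,p[:,1]+70)<26)&(p[:,2]>90)&(p[:,2]<105)]
if len(q): print('top disc',len(q),cv2.minEnclosingCircle(q[:,:2].astype(np.float32)),np.median(q[:,2]))
z=np.load('w.npz'); p=cloud(z['d'],z['K'],z['M']).reshape(-1,3)
q=p[(np.hypot(p[:,0]-552,p[:,1]+70)<26)&(p[:,2]>92)&(p[:,2]<100)]
A=np.c_[q[:,:2]-q[:,:2].mean(0),np.ones(len(q))]; print('plane',np.linalg.lstsq(A,q[:,2],rcond=None)[0])
E
```

```text
time_s: 15.6
ee_pos: [552.3, -70.3, 63.6]
ee_rot: [180.0, -0.0, 0.1]
force: [-1.1, -0.2, -0.2]
gripper_width: 63.9
time_s: 16.6
ee_pos: [552.1, -171.9, 203.4]
ee_rot: [180.0, -0.0, -0.1]
force: [0.0, -0.2, 0.4]
gripper_width: 63.6
[ 552.1 -170.6  203.3] [-1.7997e+02 -1.0000e-02 -4.0000e-02] [ 0.9 -0.1  0. ]
552,-70,26,91,105 1321 med [551.2 -70.2  95.4] rect [551.7 -70.2] [42.8 43.2] 89.8 circ [551.4 -70.4]
551,-110,90,45,55 6790 med [ 548.2 -116.4   50.6] rect [ 549.1 -111. ] [150.4  90.1] 87.1 circ [ 548.7 -111.2]
552,-70,26,105,130 0
top disc 273 ((552.7728881835938, -69.99685668945312), 22.08789825439453) 93.9238780102146
plane [-1.93807007e-03 -6.22060258e-03  9.51706067e+01]
```

View pics/w8.png

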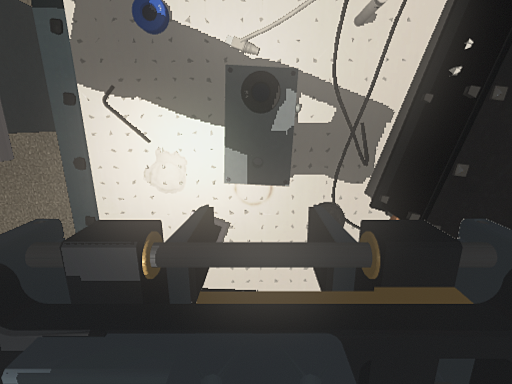

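The disc sits flat on the seat, slope under 0.5° with its top at 95.4. The wrist picture shows it at (261,92) on the station, with the hole at (263,167). Next I measure the hole, the stylus and the nearest edge of the box beside the stand.

```bash
cat > hole.py <<'E'
from h import *
im,d,K,M,P=grab('wrist'); p=cloud(d,K,M)
hx=np.array([547,-155.7,50,1]); c=np.linalg.inv(M)@hx; u=K[0,2]+K[0,0]*c[0]/-c[2]; v=K[1,2]-K[1,1]*c[1]/-c[2]
print('pred px',u,v)
V,U=np.mgrid[:384,:512]; m=(np.hypot(U-u,V-v)<14)
low=m&(p[...,2]<44); print('low',low.sum(), np.sort(p[...,2][low])[:5])
g=cv2.cvtColor(im,cv2.COLOR_BGR2GRAY).astype(float); bg=np.median(g[m]); dk=m&(g<bg*0.6)
for n,k in (('low',low),('dark',dk)):
    if k.sum()<3: continue
    uc,vc=U[k].mean(),V[k].mean()
    r=M[:3,:3]@np.array([(uc-K[0,2])/K[0,0],-(vc-K[1,2])/K[1,1],-1]); o=M[:3,3]; print(n,k.sum(),uc,vc,(o+r*(50-o[2])/r[2]).round(1))
E
python3 hole.py
python3 - <<'E'
from h import *
for f in ('top','top3'):
    z=np.load(f+'.npz'); p=cloud(z['d'],z['K'],z['M']).reshape(-1,3)
    q=p[(p[:,0]>350)&(p[:,0]<560)&(p[:,1]<-315)&(p[:,1]>-500)&(p[:,2]>60)&(p[:,2]<200)]
    print('box ymax',np.percentile(q[:,1],[90,98,99.5]).round(),'z',np.percentile(q[:,2],[50,99]).round())
    q=p[(np.hypot(p[:,0]-460,p[:,1]+277)<30)&(p[:,2]>115)&(p[:,2]<135)]; print('stylus',len(q),cv2.minEnclosingCircle(q[:,:2].astype(np.float32)),np.median(q[:,2]))
E
```

```text
pred px 257.2600766339549 164.3756656706056
low 73 [19.80667222 20.12155184 20.15575566 20.33556396 20.87237624]
low 73 257.24657534246575 164.13698630136986 [ 547.  -155.4   50. ]
box ymax [-380. -375. -373.] z [104. 110.]
stylus 49 ((460.4132995605469, -277.80828857421875), 8.324505805969238) 124.44311932977098
box ymax [-380. -375. -374.] z [104. 110.]
stylus 0 ((0.0, 0.0), 0.0) nan
  return _methods._mean(a, axis=axis, dtype=dtype,
  ret = ret.dtype.type(ret / rcount)
```

```bash
python3 -m pendant '[{"xyz":[-0.01,0.012,0],"roll":0,"jaw":0.3},{"xyz":[-0.025,0.03,0],"roll":0,"jaw":0.3},{"xyz":[-0.045,0.05,0],"roll":0,"jaw":0.3},{"xyz":[-0.065,0.073,0],"roll":0,"jaw":0.3},{"xyz":[-0.08,0.092,0],"roll":0,"jaw":0.3},{"xyz":[-0.09,0.103,0],"roll":0,"jaw":0.3},{"xyz":[-0.093,0.106,0],"roll":0,"jaw":0.3},{"xyz":[-0.093,0.106,0],"roll":0,"jaw":0.3}]' 10; python3 w.py w9 459,-277,22,112,135 459,-277,45,55,64
```

```text
time_s: 17.75
ee_pos: [459.5, -276.1, 203.2]
ee_rot: [-180.0, -0.0, 0.1]
force: [-0.4, 0.5, -0.2]
gripper_width: 63.5
[ 459.7 -275.9  203.2] [-1.7999e+02 -2.0000e-02  9.0000e-02] [ 0.2 -0.8 -0. ]
459,-277,22,112,135 195 med [ 458.3 -277.   125.3] rect [ 458.3 -277.6] [15.2 15.5] 89.1 circ [ 458.2 -278.3]
459,-277,45,55,64 904 med [ 458.1 -273.    60.6] rect [ 458.3 -278.5] [46.1 46. ] 68.4 circ [ 458.  -278.3]
```

Stylus at (458.3, −277.9) and hole at (547.0, −155.6) in the wrist frame. Descending over the handle and gripping.

```bash
python3 -m pendant '[{"xyz":[-0.0015,0.002,0.02],"roll":0,"jaw":0.3},{"xyz":[-0.0015,0.002,0.05],"roll":0,"jaw":0.3},{"xyz":[-0.0015,0.002,0.085],"roll":0,"jaw":0.3},{"xyz":[-0.0015,0.002,0.115],"roll":0,"jaw":0.3},{"xyz":[-0.0015,0.002,0.14],"roll":0,"jaw":0.3},{"xyz":[-0.0015,0.002,0.155],"roll":0,"jaw":0.3},{"xyz":[-0.0015,0.002,0.162],"roll":0,"jaw":0.3},{"xyz":[-0.0015,0.002,0.162],"roll":0,"jaw":0.3}]' 10
python3 -m pendant '[{"xyz":[0,0,0],"roll":0,"jaw":0.5},{"xyz":[0,0,0],"roll":0,"jaw":0.7},{"xyz":[0,0,0],"roll":0,"jaw":0.75},{"xyz":[0,0,0],"roll":0,"jaw":0.8},{"xyz":[0,0,0],"roll":0,"jaw":0.85},{"xyz":[0,0,0],"roll":0,"jaw":0.9},{"xyz":[0,0,0],"roll":0,"jaw":1},{"xyz":[0,0,0],"roll":0,"jaw":1}]' 40
```

```text
time_s: 18.8
ee_pos: [458.2, -278.4, 41.3]
ee_rot: [180.0, -0.0, 0.1]
force: [0.6, -0.0, 0.3]
gripper_width: 64.0
time_s: 19.8
ee_pos: [457.9, -278.4, 41.2]
ee_rot: [180.0, -0.0, 0.1]
force: [0.8, 0.7, 1.4]
gripper_width: 15.6
```

```bash
python3 -m pendant '[{"xyz":[0,0,-0.01],"roll":0,"jaw":1},{"xyz":[0,0,-0.03],"roll":0,"jaw":1},{"xyz":[0,0,-0.05],"roll":0,"jaw":1},{"xyz":[0,0,-0.07],"roll":0,"jaw":1},{"xyz":[0,0,-0.09],"roll":0,"jaw":1},{"xyz":[0,0,-0.11],"roll":0,"jaw":1},{"xyz":[0,0,-0.125],"roll":0,"jaw":1},{"xyz":[0,0,-0.13],"roll":0,"jaw":1}]' 40
python3 -m pendant '[{"xyz":[0.008,-0.01,0],"roll":0,"jaw":1},{"xyz":[0.022,-0.03,0],"roll":0,"jaw":1},{"xyz":[0.04,-0.055,0],"roll":0,"jaw":1},{"xyz":[0.06,-0.083,0],"roll":0,"jaw":1},{"xyz":[0.077,-0.106,0],"roll":0,"jaw":1},{"xyz":[0.086,-0.118,0],"roll":0,"jaw":1},{"xyz":[0.089,-0.1225,0],"roll":0,"jaw":1},{"xyz":[0.089,-0.1225,0],"roll":0,"jaw":1}]' 40
python3 - <<'E'
from h import *
im,d,K,M,P=grab('wrist'); T=T_tool(); p=cloud(d,K,M); t=(p-T[:3,3])@T[:3,:3]; s=env.state(); print(s['ee_pos'],s['force'])
m=(abs(t[...,0])<15)&(abs(t[...,1])<20)
for lo in range(-90,60,10):
    k=t[m&(t[...,2]>=lo)&(t[...,2]<lo+10)]
    if len(k)>2: print(lo,len(k),'x',np.percentile(k[:,0],[2,50,98]).round(1),'y',np.percentile(k[:,1],[2,50,98]).round(1))
cv2.imwrite('pics/w10.png',cv2.resize(im[130:330,140:380],None,fx=3,fy=3,interpolation=cv2.INTER_CUBIC))
E
```

```text
time_s: 20.8
ee_pos: [458.2, -278.6, 172.3]
ee_rot: [179.9, -0.1, 0.1]
force: [0.2, 1.1, -1.1]
gripper_width: 15.1
time_s: 21.8
ee_pos: [546.4, -155.9, 170.9]
ee_rot: [180.0, 0.0, 0.1]
force: [0.2, 0.1, -0.6]
gripper_width: 15.5
[ 546.27028512 -156.21839959  170.99619516] [-0.47846015 -0.25029166 -0.24696653]
-90 851 x [-13.4  -0.6  12.6] y [-16.8   2.3  10.6]
-80 310 x [-14.6   7.3  14.4] y [-16.9 -15.1  15.3]
-70 382 x [-14.2  -0.1  14.4] y [-16.8  -8.8  14.7]
-60 316 x [-14.3   0.2  14.2] y [-16.8 -10.4  -3.1]
-50 300 x [-14.3   0.5  14. ] y [-16.8  -8.4  -2.7]
-40 209 x [-13.9  -0.8  13.2] y [-16.7  -7.9  -2.1]
-30 96 x [-7.8 -0.1  7. ] y [-8.8 -7.4 -3.4]
-10 15 x [-3.  -0.9  1.5] y [-3.6 -2.8 -1.6]
0 26 x [-3.4 -0.1  2.4] y [-3.4 -2.6 -0.6]
10 23 x [-3.1 -0.1  2.1] y [-3.4 -3.  -0.1]
20 18 x [-2.7 -0.5  1.7] y [-3.2 -2.9 -2. ]
30 9 x [-2.8 -1.   1.8] y [-3.3 -2.8 -1.9]
```

View pics/w10.png

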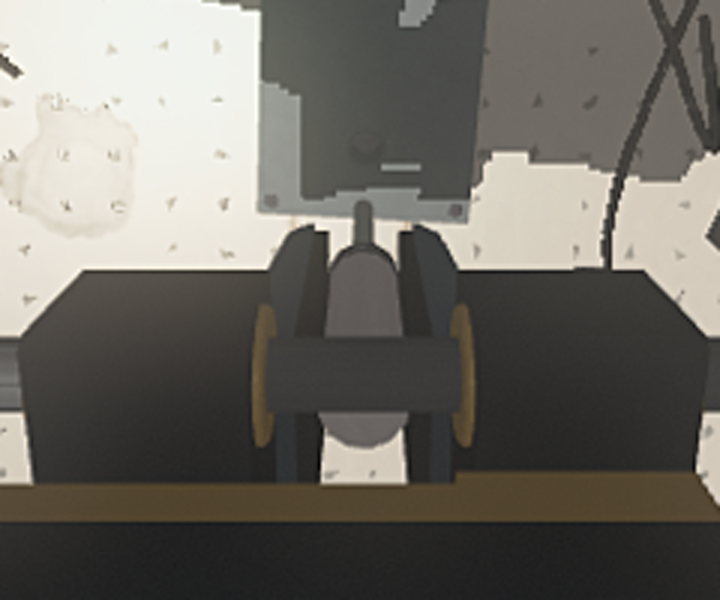

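The stylus is upright in the grip: rod axis at tool x ≈ −0.4, y ≈ 0 along its length. The crop shows the rod at (363,220) and the hole at (366,145). Refining the hole from this view.

```bash
python3 hole.py
python3 - <<'E'
from h import *
print(env.state()['ee_pos'])
im,d,K,M,P=grab('top'); p=cloud(d,K,M).reshape(-1,3)
q=p[(np.hypot(p[:,0]-552,p[:,1]+70)<26)&(p[:,2]>90)&(p[:,2]<105)]; print('disc',len(q))
E
```

```text
pred px 261.7312835542707 179.2160461710108
low 85 [20.32760133 21.11230703 21.69363869 21.96254816 22.22648253]
low 85 261.67058823529413 178.65882352941176 [ 546.9 -155.    50. ]
[ 546.24269414 -156.41207912  171.11234888]
disc 263
```

```bash
python3 -m pendant '[{"xyz":[0.001,-0.0005,0.01],"roll":0,"jaw":1},{"xyz":[0.001,-0.0005,0.025],"roll":0,"jaw":1},{"xyz":[0.001,-0.0005,0.045],"roll":0,"jaw":1},{"xyz":[0.001,-0.0005,0.06],"roll":0,"jaw":1},{"xyz":[0.001,-0.0005,0.07],"roll":0,"jaw":1},{"xyz":[0.001,-0.0005,0.076],"roll":0,"jaw":1},{"xyz":[0.001,-0.0005,0.078],"roll":0,"jaw":1},{"xyz":[0.001,-0.0005,0.078],"roll":0,"jaw":1}]' 40
python3 -m pendant '[{"xyz":[0,0,0.003],"roll":0,"jaw":1},{"xyz":[0,0,0.006],"roll":0,"jaw":1},{"xyz":[0,0,0.009],"roll":0,"jaw":1},{"xyz":[0,0,0.012],"roll":0,"jaw":1},{"xyz":[0,0,0.015],"roll":0,"jaw":1},{"xyz":[0,0,0.018],"roll":0,"jaw":1},{"xyz":[0,0,0.02],"roll":0,"jaw":1},{"xyz":[0,0,0.02],"roll":0,"jaw":1}]' 40
python3 hole.py
```

```text
time_s: 22.95
ee_pos: [548.0, -155.3, 93.5]
ee_rot: [180.0, -0.0, 0.1]
force: [0.1, 1.4, -1.0]
gripper_width: 15.9
time_s: 23.95
ee_pos: [547.6, -155.2, 73.0]
ee_rot: [-180.0, 0.0, 0.1]
force: [-0.1, -0.4, -1.3]
gripper_width: 15.3
pred px 260.50268688631456 203.46278891885095
low 93 [20.75236344 21.94629203 23.40706866 23.95632136 24.078656  ]
low 93 260.1290322580645 201.40860215053763 [ 546.7 -153.8   50. ]
dark 4 273.25 207.75 [ 558.4 -159.7   50. ]
```

The tip is about 13 mm inside the well with no contact force. Now approaching the button slowly.

```bash
python3 -m pendant '[{"xyz":[0,0,0.001],"roll":0,"jaw":1},{"xyz":[0,0,0.002],"roll":0,"jaw":1},{"xyz":[0,0,0.003],"roll":0,"jaw":1},{"xyz":[0,0,0.004],"roll":0,"jaw":1},{"xyz":[0,0,0.005],"roll":0,"jaw":1},{"xyz":[0,0,0.005],"roll":0,"jaw":1},{"xyz":[0,0,0.005],"roll":0,"jaw":1},{"xyz":[0,0,0.005],"roll":0,"jaw":1}]' 40
for i in 1 2; do python3 - <<'E'
from h import *
s=env.state(); print(s['ee_pos'][2],s['force'])
E
python3 -m pendant '[{"xyz":[0,0,0.0005],"roll":0,"jaw":1},{"xyz":[0,0,0.001],"roll":0,"jaw":1},{"xyz":[0,0,0.0015],"roll":0,"jaw":1},{"xyz":[0,0,0.002],"roll":0,"jaw":1},{"xyz":[0,0,0.002],"roll":0,"jaw":1},{"xyz":[0,0,0.002],"roll":0,"jaw":1},{"xyz":[0,0,0.002],"roll":0,"jaw":1},{"xyz":[0,0,0.002],"roll":0,"jaw":1}]' 40; done
```

```text
time_s: 25.0
ee_pos: [547.8, -155.3, 68.2]
ee_rot: [180.0, -0.0, 0.1]
force: [0.5, -0.0, -0.7]
gripper_width: 15.6
68.2400729287888 [ 0.49205609 -0.0192981  -0.69455829]
time_s: 26.0
ee_pos: [547.7, -155.3, 66.2]
ee_rot: [180.0, -0.0, 0.1]
force: [-0.3, 0.9, -0.0]
gripper_width: 15.6
66.20332316270229 [-0.32681239  0.94795807 -0.03528057]
time_s: 27.0
ee_pos: [547.8, -155.3, 64.2]
ee_rot: [180.0, -0.0, 0.1]
force: [-0.9, 0.3, 2.2]
gripper_width: 15.6
```

```bash
cat > f.py <<'E'
from h import *
a=[]
for i in range(6): env.grab_frame('wrist'); s=env.state(); a.append(np.r_[s['force'],s['ee_pos'][2]])
print('avg f,z',np.mean(a,0).round(2),s['time_s'])
E
python3 f.py
python3 -m pendant '[{"xyz":[0,0,0.0005],"roll":0,"jaw":1},{"xyz":[0,0,0.001],"roll":0,"jaw":1},{"xyz":[0,0,0.0015],"roll":0,"jaw":1},{"xyz":[0,0,0.002],"roll":0,"jaw":1},{"xyz":[0,0,0.0025],"roll":0,"jaw":1},{"xyz":[0,0,0.0025],"roll":0,"jaw":1},{"xyz":[0,0,0.0025],"roll":0,"jaw":1},{"xyz":[0,0,0.0025],"roll":0,"jaw":1}]' 40; python3 f.py
python3 -m pendant '[{"xyz":[0,0,0.0002],"roll":0,"jaw":1},{"xyz":[0,0,0.0003],"roll":0,"jaw":1},{"xyz":[0,0,0.0005],"roll":0,"jaw":1},{"xyz":[0,0,0.0005],"roll":0,"jaw":1},{"xyz":[0,0,0.0005],"roll":0,"jaw":1},{"xyz":[0,0,0.0005],"roll":0,"jaw":1},{"xyz":[0,0,0.0005],"roll":0,"jaw":1},{"xyz":[0,0,0.0005],"roll":0,"jaw":1}]' 40; python3 f.py
```

```text
avg f,z [-1.000e-02  1.000e-02  2.610e+00  6.417e+01] 27.3
time_s: 28.3
ee_pos: [547.8, -155.3, 61.7]
ee_rot: [180.0, -0.0, 0.1]
force: [-0.1, -0.7, 4.6]
gripper_width: 15.3
avg f,z [-0.74  0.52  4.84 61.71] 28.6
time_s: 29.6
ee_pos: [547.8, -155.3, 61.2]
ee_rot: [180.0, -0.0, 0.1]
force: [-0.0, -0.4, 5.9]
gripper_width: 15.2
avg f,z [-0.83  0.13  5.4  61.22] 29.9
```

```bash
for i in 1 2; do python3 -m pendant '[{"xyz":[0,0,0.0002],"roll":0,"jaw":1},{"xyz":[0,0,0.0003],"roll":0,"jaw":1},{"xyz":[0,0,0.0004],"roll":0,"jaw":1},{"xyz":[0,0,0.0004],"roll":0,"jaw":1},{"xyz":[0,0,0.0004],"roll":0,"jaw":1},{"xyz":[0,0,0.0004],"roll":0,"jaw":1},{"xyz":[0,0,0.0004],"roll":0,"jaw":1},{"xyz":[0,0,0.0004],"roll":0,"jaw":1}]' 40|grep force; python3 f.py; done
```

```text
force: [-1.1, -0.0, 6.8]
avg f,z [-0.74  0.41  6.82 61.05] 31.2
force: [-1.7, -0.8, 8.4]
avg f,z [-1.56  0.29  8.1  60.99] 32.5
```

The button has bottomed: 0.8 mm more command moved the tool only 0.2 mm and the force rose to about 8 N, against 6 N for the spring. Final check.

```bash
python3 f.py
python3 - <<'E'
from h import *
im,d,K,M,P=grab('top'); p=cloud(d,K,M).reshape(-1,3)
z=np.load('top.npz'); p0=cloud(z['d'],z['K'],z['M']).reshape(-1,3)
def f(n,x,y,r,lo,hi):
    for P_ in (p0,p):
        q=P_[(np.hypot(P_[:,0]-x,P_[:,1]-y)<r)&(P_[:,2]>lo)&(P_[:,2]<hi)]
        print(n,len(q), np.round(cv2.minEnclosingCircle(q[:,:2].astype(np.float32))[0],1) if len(q) else '',end=' | ')
    print()
f('disc',552,-70,26,90,105); f('blue',408,36,26,9,25); f('yel',378,130,26,9,25); f('batt',396,202,25,25,60); f('post',683,30,20,40,90); f('cap',659,-250,32,5,14)
print(env.state())
s,_,_,_,_=grab('scene'); w,dw,K,M,_=grab('wrist')
t=cloud(dw,K,M); T=T_tool(); t=(t-T[:3,3])@T[:3,:3]; m=(abs(t[...,0])<15)&(abs(t[...,1])<20)
for lo in (-30,-20,-10,0): 
    k=t[m&(t[...,2]>=lo)&(t[...,2]<lo+10)]; print(lo,len(k),np.median(k,0).round(1) if len(k) else '')
cv2.imwrite('pics/fin.png',np.hstack([cv2.resize(s[140:260,180:340],(400,300)),cv2.resize(w[100:310,120:400],(400,300))]))
E
```

```text
avg f,z [-1.71 -0.15  8.59 60.98] 32.8
disc 0  | disc 270 [552.9 -69.8] | 
blue 250 [408.2  35.7] | blue 257 [408.2  35.5] | 
yel 262 [377.7 130.5] | yel 260 [377.7 130.6] | 
batt 95 [396.5 202.8] | batt 97 [396.1 202.6] | 
post 42 [683.9  30. ] | post 41 [683.9  29.3] | 
cap 376 [ 659.  -251.5] | cap 0  | 
{'time_s': 32.85, 'qpos': array([-1.69841702e+01,  2.36500561e+01,  1.00327955e+02, -4.56273049e-03,
        5.59883836e+01, -1.70387584e+01]), 'qvel': array([-0.05372739,  0.05197139,  0.04288523, -0.08067892,  0.03981744,
        0.09504902]), 'effort': array([ 3.63849686e-02, -3.82411408e+01, -1.80567133e+01,  7.71368598e-02,
       -5.75323887e-01,  2.30584301e-03]), 'ee_pos': array([ 547.85135535, -155.33039502,   60.98642891]), 'ee_rot': array([ 1.79986536e+02, -3.10213585e-02,  5.71429449e-02]), 'force': array([-1.75974449,  0.38703766,  7.33115382]), 'torque': array([ 0.08215885,  0.34833871, -0.00308736]), 'gripper_width': 15.485288830570015}
-30 93 [ -0.2  -7.  -27. ]
-20 0 
-10 14 [-1.  -2.8 -2.6]
0 213 [  0.6 -10.1   9.7]
```

View pics/fin.png

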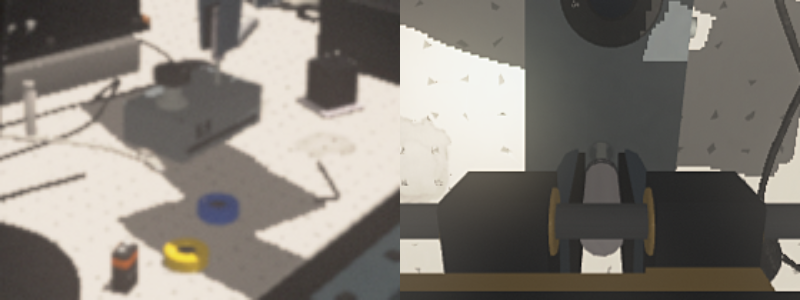

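Left, the scene camera: the disc lies level on the pedestal at (172,72), with the foot below it at (172,97), and the stand is empty. Right, the wrist camera: the gripped stylus goes into the hole at (603,150). Handing in.

Run:
```python
from h import *
z=np.load('top2.npz'); p=cloud(z['d'],z['K'],z['M']).reshape(-1,3)
for n in ('top2','top3'):
    z=np.load(n+'.npz'); p=cloud(z['d'],z['K'],z['M']).reshape(-1,3); q=p[(np.hypot(p[:,0]-659,p[:,1]+250)<32)&(p[:,2]>5)&(p[:,2]<14)]
    print(n,len(q),cv2.minEnclosingCircle(q[:,:2].astype(np.float32))[0] if len(q) else '')
print(env.job_done(), env.state()['time_s'])
```

```text
top2 372 (659.0328369140625, -250.27207946777344)
top3 0 
the job is handed in; nothing more can be done
the job is handed in; nothing more can be done
```

The job is handed in. The sensor is standing on the seat, released, and the stylus is gripped upright and holding the button at its bottom stop. The clock read 32.9 s at the last reading.

- **Sensor:** it lies flat, with a slope under 0.5°. It is centred to about 0.8 mm by the wrist camera and 0.5 mm by the top camera. Its last measured position was unchanged after the button press.
- **Button:** the last 0.8 mm of commanded travel moved the tool only about 0.2 mm. The force settled at about 8–9 N, against the spring's 6 N, so I took this as fully down. The button's own travel can't be read directly.
- **Grip:** the opening stayed steady at 15.5 mm with a 40 N grip.
- **First grasp missed:** the real fingertips end about 32 mm behind the stated tool point, so the jaws closed above the sensor without moving it. I measured this with the wrist camera and corrected for it.
- **Other things on the table:** the blue and yellow look-alikes, the battery and the post were within 1 mm of where they started. The arm hid the lens cap in the last views; it was unmoved when last seen before the sensor was set down, and the arm never went near it. I did not measure the hex key again, but it shows in the final picture and nothing went near it.

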